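# Cap the spare dust port and hold the sprung gate open at its mark

### The arm

A 7-joint arm with a two-finger parallel gripper is mounted at the origin on the work surface. World frame = base frame: x ahead of the robot, y to its left, z up, the work surface at z = 0. Lengths are in m, angles in rad, forces in N, time in s.
With the tool pointing down it reaches from about 0.4 to 0.875 m from the base axis. Payload 19.3 kg.
Tool frame: the origin (TCP) lies at the very end of the fingers, on their centre line; the grasp point (between the pads) lies bot.grasp_offset behind it (bot.grasp_offset is the distance from the TCP to the grasp point, in m); z points along the fingers, y is the direction in which the jaws open and shut (so a half turn about z gives the same grasp; the last joint's range is limited). The gripper opens to 85 mm and grips with 20 to 120 N. Pads are 22 mm wide; open, the fingers measure 114 mm over their backs; the gripper's body (76 mm by 85 mm) begins 54 mm behind the grasp point. The pads swing forward as they close: fully open they stand 13 mm farther back than shut.
Start: joints at [1.096, 0.521, -0.036, 1.599, 0.021, 1.021, -0.113], TCP at [0.246, -0.574, 0.231] pointing down, gripper open.
Joint ranges: [-2.91, 2.91], [-0.3, 2.13], [-1.5, 1.42], [0.17, 2.43], [-1.26, 4.41], [0.16, 1.93], [-2.52, 2.52]. Speed limits (rad/s): [1.89, 1.89, 2.39, 2.39, 3.01, 3.01, 3.01].

### API

Orientations are given as [roll, pitch, yaw] about the fixed x, y, z axes, in that order (R = Rz(yaw) Ry(pitch) Rx(roll)).
In Python, from workcell import bot gives the robot as it stands. The module is installed in compiled form; this text tells all that it offers.
- The arm moves only by the shell command python3 -m handwheel 'ROWS' [OPENING] [FORCE]. ROWS is JSON, a list of rows, each a list of 6 numbers: the shift along the tool's x, y, z as a fraction of full scale, then the turn, a rotation vector about the tool's x, y, z as a fraction of full scale. In form: [[x, y, z, rx, ry, rz], ...]. A call has 1 to 8 rows; each row shifts and turns the commanded pose from where the row before left it, along the tool's axes as they then stand; what a row does not reach is not made up. Full scale, the value 1, is 0.025 m for a shift and 360 degrees for a turn. A row lasts 1/8 s, in which the tool goes at most 62.5 mm and 10.7 degrees, less where a joint would pass 70% of its speed; a pose out of reach is approached as far as the arm can. A call with a number of a shift or a turn outside -1 to 1 is refused whole. A call with a gripper value outside its range is refused whole. OPENING is the closure, from -1 (fully open) to 1 (shut), set as the call begins (- or left out, the last holds). The fingers move at their own pace and stop on an object; FORCE is the grip in N (left out, the last holds). Time passes only in rows, so rows that do not move let the fingers close. It gives the time, the measured TCP pose, the force and the opening at its end, in the units of the state.
- bot.observe(): the state, without advancing time (a new reading comes with each control period).
- bot.grab_frame(name): name is "side" or "top" or "wrist"; returns a dict with "pixels" (480x640x3 uint8, blue, green, red), "vertical_fov" (degrees; the focal length in pixels is half the picture's height over the tangent of half this angle, whatever the lens; pixels are square), "cx", "cy" (the principal point, pixels), "R" (3x3) and "t" (3): a world point X has camera coordinates R X + t. Camera axes: x right, y down, z forward; pixel columns grow to the right and rows downward; lengths in m; the calibration is good to about 2 mm. A picture is of the moment at which its call begins. There is no depth.
- bot.job_done(): hands the job in, once; it reports no verdict.
Trained networks look in a picture, given as the dict that the camera call returned (one of the last four; its "shot" number tells which), for a name from the list of things; names that differ only in an ending like _2 or _b are one class to them, and where a whole thing is asked for, a point or a joint stands for the part that bears it (a point fixed in the world has none). Each returns a list of dicts, best first, with "score" (0 to 1); they miss things now and then, are a little off and sometimes report something else, mostly with a low value. They report only what shows in the picture. A call takes as long as a camera call.
- bot.trace(picture, thing): "region" (480x640 bool, what is visible of it) and "point" ([column, row] in pixels, amid what is visible of it).
The state is a dict: "clock": time; "qpos": joint angles; "qd": joint speeds; "joint_efforts": joint torques, N m; "position": TCP position; "tool_rot": TCP orientation; "force": force on the tool from outside, world axes, zero at the start; "moment": the same for the moment, N m; "grip_width": finger opening in m.
Only numpy, scipy, OpenCV 4.12 (cv2) and the standard library are available. Lean on these libraries where they do the work, as an engineer would, in place of code of your own. Each camera call takes 0.05 s, during which the arm holds its last target.

### The job

Get the dust extraction ready for a cut: first set the loose cover, without dropping it, onto the open upright port of the blue junction box so that it sits seated and level, and let go of it. Then take the wooden paddle of the sprung gate rod, pull the rod out of its sleeve until the paddle stands level with the two upright fins of the saddle marker on the rail, and finish while still holding it there against its spring. Leave the glue bottle, the offcut and the try square where they are.

Things in the scene. Friction and masses are not known exactly. Their poses are not given: they have to be found in the camera images.
- junction: Fixed blue steel dust junction box, 200 (its x) x 300 (its y) x 85 mm high, on the bench, turned a little about z; origin at the centre of its underside. A round port stands on its top, a grey hose stub leaves its +x face. Before its -x face an aluminium rail 60 wide, 12 high lies along its y, centred at x = -150, from y = -250 to 120; a gate housing 85 high stands on it at y = 90 to 120.
- port_rim (a point): Centre of the mouth of the upright round port, at the height of its rim, 135 above the bench; outer diameter 100, bore 94, 48 deep inside. It lies at (-30, 60, 135) in the junction's frame.
- sleeve_mouth (a point): Centre of the mouth of the gate's steel sleeve, a level tube 28 mm in diameter (collar 32) fixed above the rail, axis 55 above the bench, 150 long. It lies at (-150, -60, 55) in the junction's frame; the tube runs from here along the junction's +y, the rod comes out along -y. Axes as the junction's.
- cover: Loose aluminium cover, 0.14 to 0.28 kg, lying right way up on the bench at first: disc 114 mm in diameter, 6 thick (12 to 18 above the origin); below it a chamfered plug 86 in diameter, 12 deep, that enters the port's bore with 4 to spare all round; on top an upright round black knob 26 in diameter (18 to 63 above the origin). Origin at the centre of the plug's underside, z up.
- cover_seat (a point): Point on the cover's axis in the plane of the disc's underside, 12 above the cover's origin; it coincides with port_rim when the cover is seated.
- pull_rod (a joint): How far the aluminium gate rod (14 mm in diameter) is pulled out of its sleeve, in m: 0 is fully in (at first), growing as it slides straight along the junction's -y; end stop at 0.130. An inner spring pulls it back with about 4 N at 0 and 60 N/m more (10 N at 0.100); friction 0.5 N. Let go, it slides home.
- paddle (a point): Grip point on the upright wooden paddle across the rod's outer end: a board 12 mm thick along the rod, 36 wide, from 40 to 135 above the bench. The point is on its mid-plane, 110 above the bench, 25 below its top. With the rod in, the mid-plane is 50 from the sleeve's mouth, at (-150, -110) in the junction's frame. Can be pinched from above across the 12. Axes as the junction's.
- saddle: Fixed dark steel saddle marker astride the rail: bar 98 mm long across it, 8 thick along it, top 22 high, with a fin 8 x 8, 52 high, at each end, 45 to either side of the rod. Origin at bench level under the rod's axis, on its mid-plane; axes as the junction's. The paddle's mid-plane must come to this mid-plane (y = 0 here). Its place varies, 50 to 105 beyond the paddle's start.
- glue: Bystander: white glue bottle, 60 diameter, 150 tall, upright; origin at the centre of its underside.
- offcut: Bystander: light wooden offcut 130 x 45 x 22 high lying flat; origin at the centre of its underside.
- try_square: Bystander: try square lying flat; dark wooden stock 110 x 22 x 16 along its x, steel blade 28 wide, 3 thick, reaching to y = 145 at x = 35; origin at the centre of the stock's underside.

How it is judged:
On the way, in this order (a step that is already met when the one before it is completed fails the run):
1. the cover sits seated and level on the port, let go, with the gate rod still in (horizontal distance between cover_seat and port_rim below 0.007 m and z of cover_seat in the frame of port_rim between -0.003 and 0.003 m and angle between cover's own z axis and vertical below 0.05 rad and contact force between the fingers and cover below 0.1 N and value of joint pull_rod below 0.02 m), for 0.2 s.
2. the rod is held by the fingers with its paddle level with the saddle marker (y of paddle in the frame of saddle between -0.007 and 0.007 m and velocity of joint pull_rod between -0.02 and 0.02 m/s and contact force between the fingers and pull_rod above 2 N), for 0.3 s.
At the end, for the whole second after the job is handed in: The robot's fingers hold the rod (more than 2 N on it) with the paddle's mid-plane within 7 mm of the saddle marker's along the rail, not moving (under 20 mm/s); the cover, let go, is on the port within 7 mm of its axis, its disc within 3 mm of the rim's height and within 0.05 rad of level (all of step 2 and horizontal distance between cover_seat and port_rim below 0.007 m and z of cover_seat in the frame of port_rim between -0.003 and 0.003 m and angle between cover's own z axis and vertical below 0.05 rad and contact force between the fingers and cover below 0.1 N); the arm keeps its last pose, push and grip.
It fails at once if the cover is dropped (faster than 0.6 m/s while no finger holds it) (linear speed of cover above 0.6 m/s and contact force between the fingers and cover below 0.05 N).
It fails at once if a bystander (glue bottle, offcut, try square) is moved more than 30 mm or the bottle tipped (distance of any of glue, offcut, try_square from where it was at the start of the episode above 0.03 m or angle between glue's own z axis and vertical above 0.5 rad).
It also fails if it takes over 58 s, if anything falls off the work surface, if the arm or the gripper's body presses on something with over 40 N, if the wrist force passes 120 N, or if a joint passes its speed limit or range.

## Working session

There is one attempt and no reset: what is moved stays moved. The work goes in short steps, Python scripts to look and compute and a shell command to move; the robot and the scene stay as the last step left them, time stands still between calls to the robot, and variables do not carry over. Pictures are saved under pics/ and viewed, and the job is handed in when it is done.

```bash
mkdir -p pics
cat > h.py <<'E'
import numpy as np, cv2
from workcell import bot
def K(f):
    fl=240/np.tan(np.radians(f["vertical_fov"])/2); return fl
def ray(f,uv):
    fl=K(f); d=np.array([(uv[0]-f["cx"])/fl,(uv[1]-f["cy"])/fl,1.])
    R=np.array(f["R"]);t=np.array(f["t"]); return -R.T@t, R.T@d
def onz(f,uv,z):
    c,d=ray(f,uv); return c+d*(z-c[2])/d[2]
def proj(f,X):
    p=np.array(f["R"])@np.array(X)+np.array(f["t"]); return np.array([f["cx"]+K(f)*p[0]/p[2], f["cy"]+K(f)*p[1]/p[2]])
E
python3 - <<'E'
from h import *
print(bot.observe(), bot.grasp_offset)
for n in ["top","side","wrist"]:
    f=bot.grab_frame(n); cv2.imwrite(f"pics/{n}0.png",f["pixels"]); print(n,f["vertical_fov"],f["cx"],f["cy"],f["R"],f["t"])
    for th in ["junction","cover","saddle","paddle","glue","offcut","try_square"]:
        r=bot.trace(f,th)
        print(th,[(round(x["score"],2),x["point"],int(x["region"].sum())) for x in r[:2]])
E
```

```text
{'clock': 0.0, 'qpos': array([ 1.09579066,  0.52200336, -0.03634406,  1.59998075,  0.02123993,
        1.02111741, -0.11281398]), 'qd': array([ 0.00057061, -0.00159589, -0.0011525 , -0.000544  ,  0.00042476,
       -0.00079865, -0.00114562]), 'joint_efforts': array([-7.76868674e-04, -9.27117920e+01,  1.97945796e+00, -3.69941032e+01,
        1.78076571e-02,  8.11851409e-03, -1.24710973e-04]), 'position': array([ 0.24598534, -0.57419873,  0.23074196]), 'tool_rot': array([-3.14047492e+00,  1.05996180e-04,  4.04816608e-01]), 'force': array([ 0.14453655, -0.15711749,  0.31887644]), 'moment': array([-0.02289158, -0.01044193,  0.04613833]), 'grip_width': 0.08557087543482025} 0.0187
top 45.86942092991197 317.7981137277586 241.57445470965902 [[ 0.01888883 -0.99964726  0.01866987]
 [-0.99055682 -0.02124672 -0.13544652]
 [ 0.13579541 -0.01593514 -0.99060874]] [-0.04377849  0.52984793  1.42781378]
junction [(0.8, [302.7, 200.0], 14380)]
cover [(0.6, [186.0, 304.1], 1573)]
saddle [(0.44, [362.7, 258.7], 142)]
paddle [(0.48, [333.7, 251.4], 243)]
glue [(0.96, [159.9, 181.8], 745)]
offcut [(0.88, [
[... 256 characters left out ...]
8195803 1.12426949]
junction [(0.82, [273.4, 250.0], 14379), (0.2, [259.4, 374.2], 2282)]
cover [(0.75, [258.2, 375.7], 2257)]
saddle [(0.62, [272.0, 248.6], 14245), (0.57, [372.1, 246.1], 190)]
paddle [(0.79, [343.0, 234.0], 567)]
glue [(0.98, [127.8, 304.5], 1837)]
offcut [(0.64, [374.1, 190.6], 589)]
try_square [(0.94, [423.8, 227.5], 735), (0.5, [128.7, 303.6], 1758)]
wrist 62.64960935828698 321.41125579995287 238.8751184340554 [[ 3.92737916e-01 -9.19650113e-01  7.73409999e-04]
 [-8.85537416e-01 -3.77942845e-01  2.70153086e-01]
 [-2.48154012e-01 -1.06784244e-01 -9.62817071e-01]] [-0.62555168 -0.03344375  0.37808799]
junction []
cover []
saddle []
paddle []
glue []
offcut []
try_square []
```

View pics/top0.png

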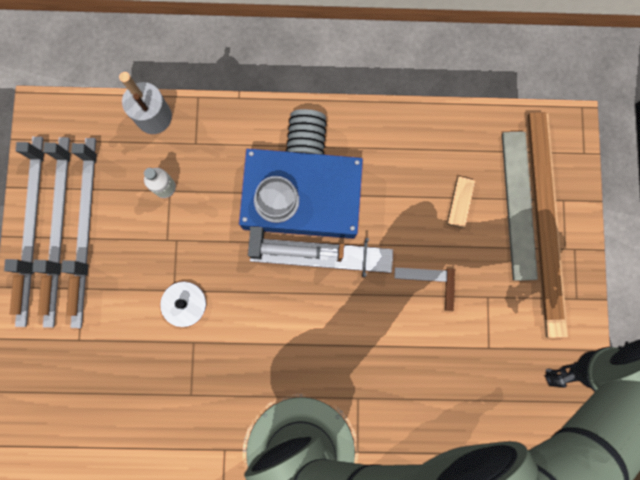

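View pics/side0.png

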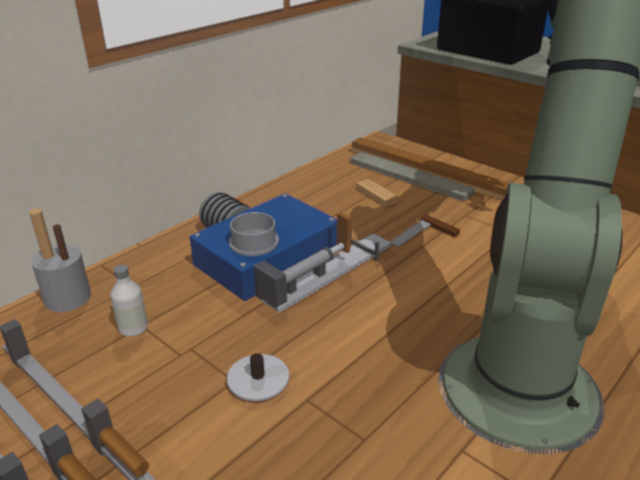

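Run:
```python
from h import *
f=bot.grab_frame("top"); s=bot.grab_frame("side")
import pickle; pickle.dump((f,s),open("f0.pkl","wb"))
cv2.imwrite("pics/topz.png",cv2.resize(f["pixels"][130:330,140:410],None,fx=2.9,fy=2.9,interpolation=cv2.INTER_CUBIC))
cv2.imwrite("pics/sidez.png",cv2.resize(s["pixels"][180:410,180:450],None,fx=2.6,fy=2.6,interpolation=cv2.INTER_CUBIC))
for n,c in (("top",f),("side",s)):
    print(n,-np.array(c["R"]).T@c["t"])
    for th,z in (("cover",.018),("glue",.07),("offcut",.022),("try_square",.01),("saddle",.03),("paddle",.1)):
        r=bot.trace(c,th)
        for x in r[:2]:
            print(th,round(x["score"],2),onz(c,x["point"],z).round(4))
```

```text
top [ 0.33178085 -0.0097531   1.48698821]
cover 0.76 [0.3709 0.305  0.018 ]
glue 0.87 [0.6606 0.3694 0.07  ]
offcut 0.6 [ 0.6422 -0.4039  0.022 ]
try_square 0.57 [ 0.4482 -0.3587  0.01  ]
saddle 0.45 [ 0.4771 -0.1492  0.03  ]
paddle 0.57 [ 0.4924 -0.0728  0.1   ]
side [-0.27552894  0.83685088  0.83894194]
cover 0.84 [0.359  0.3111 0.018 ]
cover 0.37 [ 0.6505 -0.006   0.018 ]
glue 0.84 [0.6642 0.3876 0.07  ]
offcut 0.72 [ 0.639  -0.4009  0.022 ]
try_square 0.76 [ 0.4347 -0.3312  0.01  ]
try_square 0.49 [0.3698 0.3049 0.01  ]
saddle 0.5 [ 0.4653 -0.1478  0.03  ]
paddle 0.57 [ 0.4805 -0.068   0.1   ]
```

View pics/topz.png

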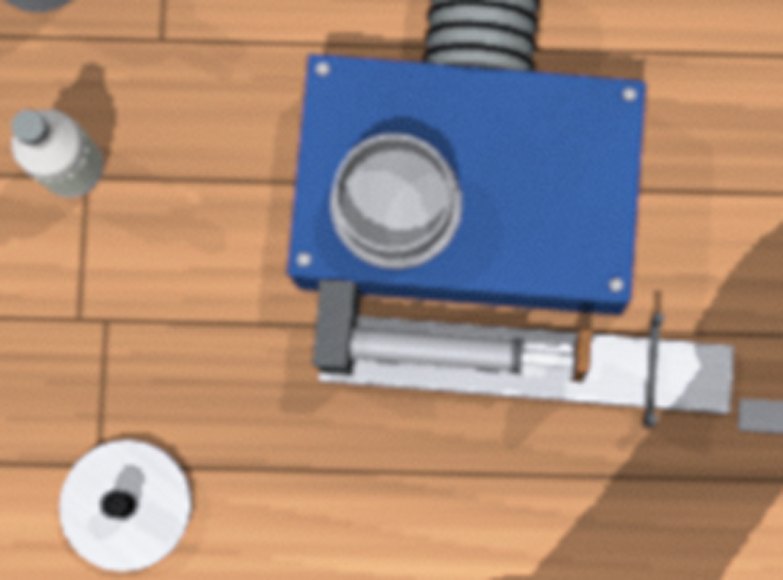

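View pics/sidez.png

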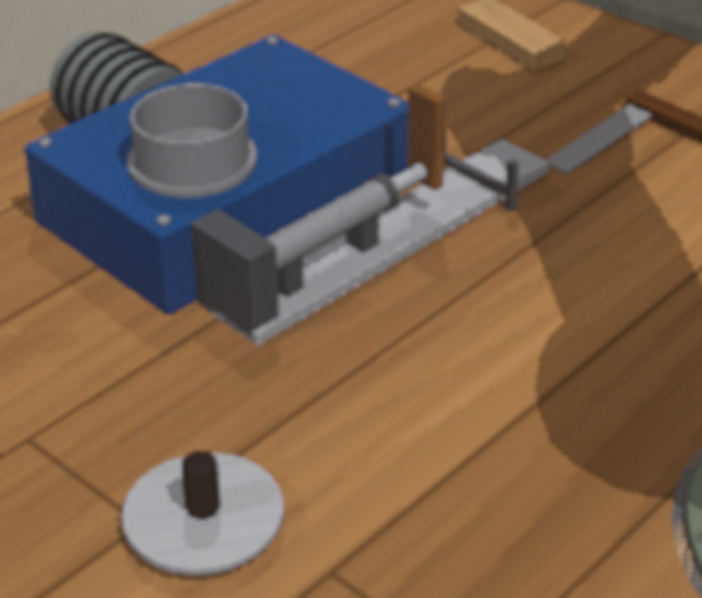

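```bash
cat > fit.py <<'E'
from h import *
import pickle; from scipy.optimize import least_squares
f,s=pickle.load(open("f0.pkl","rb"))
def uz(p,k,o): return ((p[0]+.5)/k-.5+o[0],(p[1]+.5)/k-.5+o[1])
T=lambda *p: uz(p,2.9,(140,130)); S=lambda *p: uz(p,2.6,(180,180))
obs=[(f,T(308,56),(.1,.15,.085)),(f,T(645,83),(.1,-.15,.085)),(f,T(290,273),(-.1,.15,.085)),(f,T(632,299),(-.1,-.15,.085)),
(s,S(28,150),(.1,.15,.085)),(s,S(168,236),(-.1,.15,.085)),(s,S(272,38),(.1,-.15,.085)),(s,S(408,105),(-.1,-.15,.085)),(s,S(170,310),(-.1,.15,0))]
def W(p,q):
    c,sn=np.cos(p[2]),np.sin(p[2]); return np.array([p[0]+c*q[0]-sn*q[1],p[1]+sn*q[0]+c*q[1],q[2]])
def res(p,o): return np.concatenate([proj(c,W(p,q))-uv for c,uv,q in o])
for o in (obs[:4],obs[4:],obs):
    r=least_squares(res,[.6,0,0],args=(o,)); print(r.x.round(4),np.abs(r.fun).max(),r.fun.round(1))
p=r.x
if __name__=="__main__":
    for n,q in (("port",(-.03,.06,.135)),("paddle",(-.15,-.11,.11)),("paddletop",(-.15,-.11,.135)),("mouth",(-.15,-.06,.055))):
        print(n,W(p,q).round(4),proj(f,W(p,q)).round(1),proj(s,W(p,q)).round(1))
    # saddle fins tops: obs
    for c,uv,q in ((f,T(657,317),.052),(f,T(650,424),.052),(s,S(513,163),.052),(s,S(447,152),.052)):
        X=onz(c,uv,q)
        d=X-W(p,(0,0,0)); cc,sn=np.cos(p[2]),np.sin(p[2]); print("fin in J",cc*d[0]+sn*d[1],-sn*d[0]+cc*d[1])
    def inJ(X):
        d=X-W(p,(0,0,0)); cc,sn=np.cos(p[2]),np.sin(p[2]); return (cc*d[0]+sn*d[1],-sn*d[0]+cc*d[1])
    print("port rim top obs",inJ(onz(f,T(396,198),.135)),"side",inJ(onz(s,S(189,121),.135)))
    print("cover disc",onz(f,T(125,504),.018),onz(s,S(203,511),.018))
    print("knobtop",onz(f,T(117,505),.063),onz(s,S(200,461),.063))
    v=f["pixels"].copy(); w=s["pixels"].copy()
    v=cv2.resize(v[130:330,140:410],None,fx=2.9,fy=2.9); w=cv2.resize(w[180:410,180:450],None,fx=2.6,fy=2.6)
    cs=(0.371,.307)
    for img,c,k,o in ((v,f,2.9,(140,130)),(w,s,2.6,(180,180))):
        pr=lambda X:tuple(int(x) for x in ((proj(c,X)-o+.5)*k-.5).round())
        for cen,rad,z in ((W(p,(-.03,.06,0)),.05,.135),(np.array([*cs,0]),.057,.018),(np.array([*cs,0]),.013,.063)):
            cv2.polylines(img,[np.array([pr((cen[0]+rad*np.cos(a),cen[1]+rad*np.sin(a),z)) for a in np.linspace(0,6.28,60)],np.int32)],True,(0,0,255),1)
        for z in (0.085,0): cv2.polylines(img,[np.array([pr(W(p,(a,b,z))) for a,b in((.1,.15),(.1,-.15),(-.1,-.15),(-.1,.15))],np.int32)],True,(0,255,255),1)
        cv2.polylines(img,[np.array([pr(W(p,(-.15+a,-.11+b,.135))) for a,b in((.018,.006),(.018,-.006),(-.018,-.006),(-.018,.006))],np.int32)],True,(0,255,0),1)
    cv2.imwrite("pics/ov_t.png",v);cv2.imwrite("pics/ov_s.png",w)
E
python3 fit.py; rm -f pics/ov
```

```text
[ 0.653   0.0116 -0.0535] 1.565454088362742 [-0.2 -1.1  0.9 -1.6 -1.2  1.3  0.5  1.3]
[ 0.6539  0.0132 -0.0392] 3.33680349733811 [-2.4 -1.8 -1.1  0.2 -0.6 -2.9  3.2 -1.5  0.9  3.3]
[ 0.6535  0.0123 -0.0471] 3.741281654132763 [-0.8 -1.   0.4 -2.1 -1.3  1.5  0.5  0.7 -2.  -2.2 -1.3 -0.   0.2 -2.9
  3.7 -1.3  0.7  3.1]
port [0.6264 0.0737 0.135 ] [275.4 196.1] [253.1 222.6]
paddle [ 0.4985 -0.0905  0.11  ] [341.6 251. ] [344.3 223.6]
paddletop [ 0.4985 -0.0905  0.135 ] [342.2 249.8] [344.5 214.2]
mouth [ 0.5008 -0.0405  0.055 ] [320.6 252.3] [329.1 252.1]
fin in J -0.10755660521583298 -0.17424767685598688
fin in J -0.2023769885806102 -0.17327232059713624
fin in J -0.19875128243272303 -0.17197281316033228
fin in J -0.14343911231535336 -0.1437319409122308
port rim top obs (np.float64(-0.03438697420813656), np.float64(0.05758623166893845)) side (np.float64(-0.0407632782382543), np.float64(0.07100491378876313))
cover disc [0.36554793 0.30985969 0.018     ] [0.36263808 0.31306241 0.018     ]
knobtop [0.36352936 0.3068522  0.063     ] [0.36438923 0.3106184  0.063     ]
```

View pics/ov_t.png

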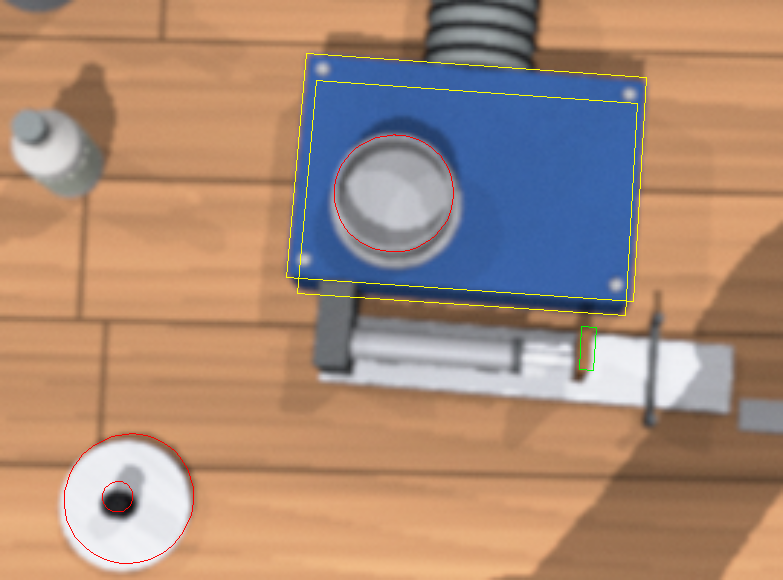

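View pics/ov_s.png

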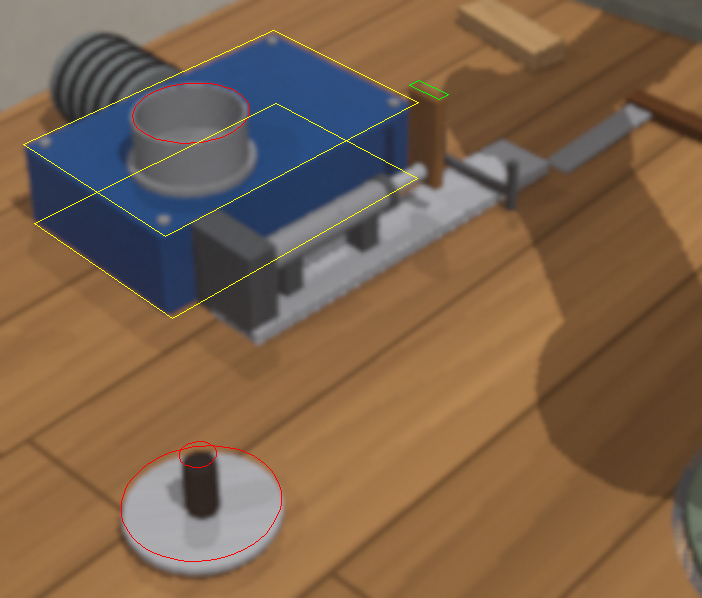

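Run:
```python
from h import *
import pickle
f,s=pickle.load(open("f0.pkl","rb"))
g=cv2.cvtColor(f["pixels"],cv2.COLOR_BGR2GRAY).astype(float); g=cv2.GaussianBlur(g,(3,3),0)
def edge(cols,lo,hi):
    P=[]
    for c in cols:
        d=np.abs(np.diff(g[lo:hi,c])); P.append((c,lo+d.argmax()+.5))
    P=np.array(P); k=np.polyfit(P[:,0],P[:,1],1); r=P[:,1]-np.polyval(k,P[:,0]); 
    print(list(zip(P[:,0].astype(int),P[:,1],r.round(1))))
edge(range(0,640,32),3,22)
edge([20,40,60,80,100,240,260,280,340,360,400,440,480,520,560,590],82,104)
g=cv2.cvtColor(s["pixels"],cv2.COLOR_BGR2GRAY).astype(float)
v=cv2.Canny(s["pixels"],50,120); cv2.imwrite("pics/can.png",v)
# blue masks
for c,n in ((f,"t"),(s,"s")):
    h=cv2.cvtColor(c["pixels"],cv2.COLOR_BGR2HSV); m=((h[...,0]>105)&(h[...,0]<125)&(h[...,1]>140)).astype(np.uint8)
    if n=="s": m[:, 400:]=0
    m=cv2.morphologyEx(m,cv2.MORPH_CLOSE,np.ones((3,3))); k,l,st,_=cv2.connectedComponentsWithStats(m); i=1+st[1:,4].argmax()
    cn=max(cv2.findContours((l==i).astype(np.uint8),cv2.RETR_EXTERNAL,cv2.CHAIN_APPROX_NONE)[0],key=len)
    print(n,cv2.approxPolyDP(cv2.convexHull(cn),2.5,True)[:,0].tolist())
```

```text
[(np.int64(0), np.float64(9.5), np.float64(-1.3)), (np.int64(32), np.float64(10.5), np.float64(-0.4)), (np.int64(64), np.float64(10.5), np.float64(-0.4)), (np.int64(96), np.float64(11.5), np.float64(0.5)), (np.int64(128), np.float64(12.5), np.float64(1.5)), (np.int64(160), np.float64(13.5), np.float64(2.4)), (np.int64(192), np.float64(14.5), np.float64(3.3)), (np.int64(224), np.float64(15.5), np.float64(4.3)), (np.int64(256), np.float64(3.5), np.float64(-7.8)), (np.int64(288), np.float64(4.5), np.float64(-6.9)), (np.int64(320), np.float64(5.5), np.float64(-5.9)), (np.int64(352), np.float64(19.5), np.float64(8.0)), (np.int64(384), np.float64(20.5), np.float64(8.9)), (np.int64(416), np.float64(8.5), np.float64(-3.1)), (np.int64(448), np.float64(9.5), np.float64(-2.2)), (np.int64(480), np.float64(10.5), np.float64(-1.3)), (np.int64(512), np.float64(10.5), np.float64(-1.3)), (np.int64(544), np.float64(11.5), np.float64(-0.4)), (np.int64(576), np.float64(12.5), np.float64(0.6)), (np.int64(608), np.float64(13.5), np.float64(1.5))]
[(np.int64(20), np.float64(90.5), np.float64(0.0)), (np.int
[... 227 characters left out ...]
.5), np.float64(-2.2)), (np.int64(260), np.float64(91.5), np.float64(-2.4)), (np.int64(280), np.float64(92.5), np.float64(-1.7)), (np.int64(340), np.float64(93.5), np.float64(-1.6)), (np.int64(360), np.float64(94.5), np.float64(-0.9)), (np.int64(400), np.float64(95.5), np.float64(-0.5)), (np.int64(440), np.float64(96.5), np.float64(-0.0)), (np.int64(480), np.float64(97.5), np.float64(0.4)), (np.int64(520), np.float64(98.5), np.float64(0.8)), (np.int64(560), np.float64(99.5), np.float64(1.2)), (np.int64(590), np.float64(100.5), np.float64(1.8))]
t [[247, 150], [360, 159], [354, 235], [244, 228], [240, 220]]
s [[335, 220], [334, 244], [244, 299], [191, 238], [208, 227], [281, 196], [288, 196]]
```

```bash
python3 -m handwheel '[[1,0,-0.4,0,0,-0.022],[1,0,-0.4,0,0,-0.022],[1,0,-0.4,0,0,-0.022],[1,0,-0.4,0,0,-0.022],[1,0,-0.4,0,0,-0.022],[1,0,-0.4,0,0,-0.022],[1,0,-0.4,0,0,-0.022],[1,0,-0.2,0,0,-0.022]]' -1 && python3 -m handwheel '[[1,0.6,0,0,0,0],[1,0.6,0,0,0,0],[1,0.5,0,0,0,0],[1,0.5,0,0,0,0],[1,0.3,0,0,0,0],[1,0.3,0,0,0,0],[1,0,0,0,0,0],[1,0,0,0,0,0]]'
```

```text
clock: 2.9
position: [0.3665, -0.4262, 0.3068]
tool_rot: [3.141, 0.0, 1.515]
force: [0.1, -0.3, 0.3]
grip_width: 0.0856
clock: 3.9
position: [0.4479, -0.2307, 0.3063]
tool_rot: [3.142, 0.0, 1.511]
force: [0.6, 0.1, -1.2]
grip_width: 0.0853
```

```bash
python3 -m handwheel '[[1,0.2,0,0,0,0],[1,0.2,0,0,0,0],[1,0.2,0,0,0,0],[1,0.2,0,0,0,0],[1,0,0,0,0,0],[1,0,0,0,0,0],[1,0,0,0,0,0],[1,0,0,0,0,0]]'
python3 - <<'E'
from h import *
import pickle
f=bot.grab_frame("wrist"); cv2.imwrite("pics/w1.png",f["pixels"]); pickle.dump(f,open("w1.pkl","wb"))
for th in ("junction","saddle","paddle","cover"): print(th,[(round(r["score"],2),r["point"]) for r in bot.trace(f,th)[:2]])
E
```

```text
clock: 4.9
position: [0.4799, -0.0323, 0.3064]
tool_rot: [3.141, 0.0, 1.511]
force: [0.4, -0.8, 0.1]
grip_width: 0.0854
junction [(0.63, [474.9, 142.0])]
saddle [(0.71, [473.7, 146.4])]
paddle [(0.8, [341.3, 258.6])]
cover []
```

View pics/w1.png

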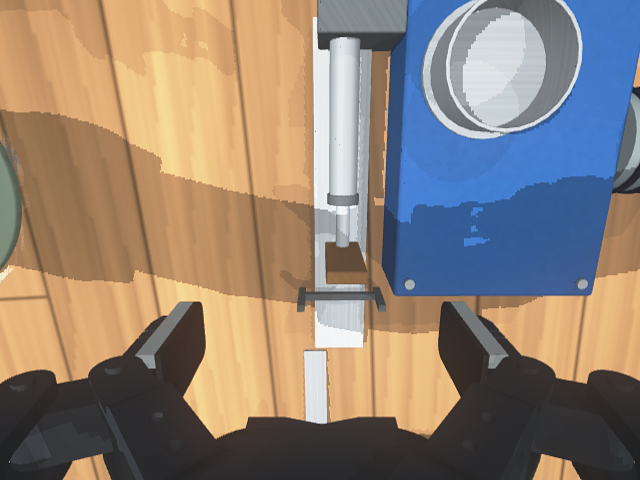

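Run:
```python
from h import *
import pickle
f=pickle.load(open("w1.pkl","rb"))
cv2.imwrite("pics/w1a.png",cv2.resize(f["pixels"][180:360,280:420],None,fx=4,fy=4))
cv2.imwrite("pics/w1b.png",cv2.resize(f["pixels"][0:310,380:640],None,fx=2,fy=2)[:600])
```

```text
(no output)
```

View pics/w1a.png

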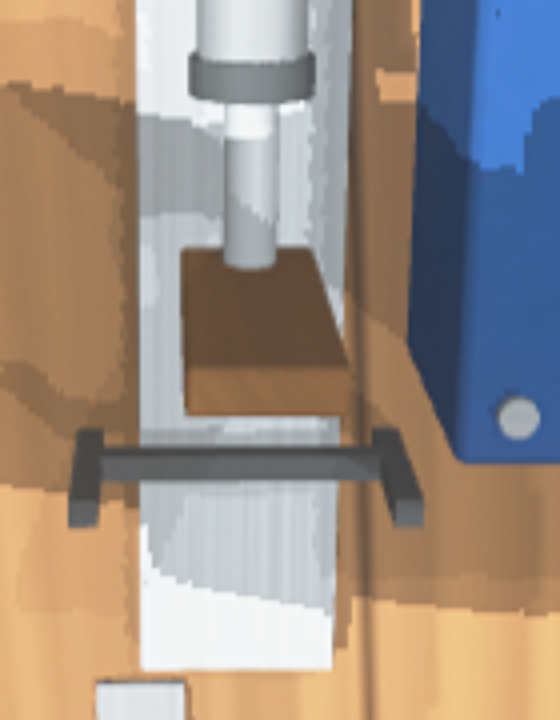

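View pics/w1b.png

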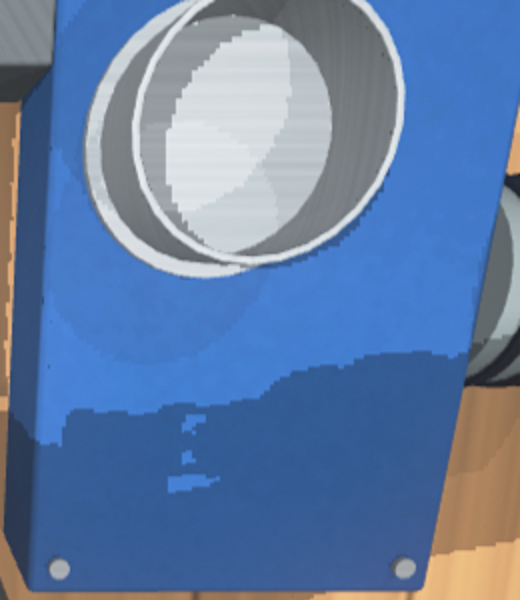

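```bash
cat > fit2.py <<'E'
from h import *
import pickle; from scipy.optimize import least_squares
f=pickle.load(open("w1.pkl","rb"))
A=lambda u,v:np.array([(u+.5)/4-.5+280,(v+.5)/4-.5+180]); B=lambda u,v:np.array([(u+.5)/2-.5+380,(v+.5)/2-.5])
def W(p,q):
    c,sn=np.cos(p[2]),np.sin(p[2]); return np.array([p[0]+c*q[0]-sn*q[1],p[1]+sn*q[0]+c*q[1],q[2]])
def inJ(p,X):
    d=X[:2]-p[:2]; c,s=np.cos(p[2]),np.sin(p[2]); return np.array([c*d[0]+s*d[1],-s*d[0]+c*d[1]])
rim=[B(133,125),B(405,98),B(255,264),B(180,234),B(145,170),B(340,238),B(390,170),B(158,55)]
def res(p):
    o=p[4:6]; r=[]
    for uv,z,q in [(A(188,367),.135,(-.168,-.104)),(A(348,367),.135,(-.132,-.104)),(A(348,415),.135,(-.132,-.116)),(A(188,413),.135,(-.168,-.116)),
      (A(84,514),.052,(-.195,p[3])),(A(410,513),.052,(-.105,p[3])),(B(30,588),.085,(-.1,-.15)),(B(426,587),.085,(.1,-.15))]:
        r+=list((inJ(p,onz(f,uv-o,z))-q)*1000)
    r.append((inJ(p,onz(f,B(519,100)-o,.085))[0]-.1)*1000); r.append((inJ(p,onz(f,B(55,60)-o,.085))[0]+.1)*1000)
    for uv in rim: r.append((np.hypot(*(inJ(p,onz(f,uv-o,.135))-(-.03,.06)))-.05)*1000)
    return np.array(r+list(o/2))
r=least_squares(res,[.65,.012,-.05,-.17,0,0]);p=r.x
if __name__=="__main__":
    print(p.round(4)); print(r.fun.round(1))
    for n,q in (("port",(-.03,.06,.135)),("paddle",(-.15,-.11,.11)),("target",(-.15,p[3],.11))): print(n,W(p,q).round(4))
E
python3 fit2.py
```

```text
[ 0.657   0.0099 -0.0592 -0.1802 -1.3527 -4.4165]
[ 0.2 -1.  -1.9 -1.1 -1.6 -0.1  0.2  0.5  0.1 -0.  -0.   0.   1.3  1.6
 -0.5  1.6 -2.6 -0.   0.2 -1.   0.6 -1.  -2.7  2.3  0.1 -1.5 -0.7 -2.2]
port [0.6306 0.0716 0.135 ]
paddle [ 0.5007 -0.091   0.11  ]
target [ 0.4966 -0.1611  0.11  ]
```

```bash
python3 -m handwheel '[[1,-0.5,0,0,0,0],[1,-0.5,0,0,0,0],[1,-0.5,0,0,0,0],[1,-0.5,0,0,0,0],[1,-0.5,0,0,0,0],[1,-0.5,0.4,0,0,0],[1,-0.5,0.6,0,0,0],[1,-0.5,0.8,0,0,0]]' && python3 -m handwheel '[[1,-0.4,0.6,0,0,0],[1,-0.4,0.6,0,0,0],[0,0,0,0,0,0]]'
python3 - <<'E'
from h import *
import pickle
f=bot.grab_frame("wrist"); cv2.imwrite("pics/w2.png",f["pixels"]); pickle.dump(f,open("w2.pkl","wb"))
print(bot.observe()["qpos"])
for th in ("cover",): 
  for r in bot.trace(f,th)[:2]:
    m=r["region"]; e=None
    print(r["score"],r["point"],onz(f,r["point"],.018),np.argwhere(m).min(0),np.argwhere(m).max(0))
E
```

```text
clock: 6.15
position: [0.3923, 0.1726, 0.2611]
tool_rot: [3.141, -0.0, 1.509]
force: [0.4, 0.3, -0.2]
grip_width: 0.0855
clock: 6.52
position: [0.3746, 0.2242, 0.2306]
tool_rot: [-3.14, 0.0, 1.512]
force: [0.2, -0.3, 1.5]
grip_width: 0.0855
[-0.06459626  0.2864259  -0.7243794   2.04199601  0.24130163  0.89777616
 -0.98051663]
0.93 [309.1, 103.6] [0.37004258 0.31305978 0.018     ] [ 34 239] [173 371]
```

View pics/w2.png

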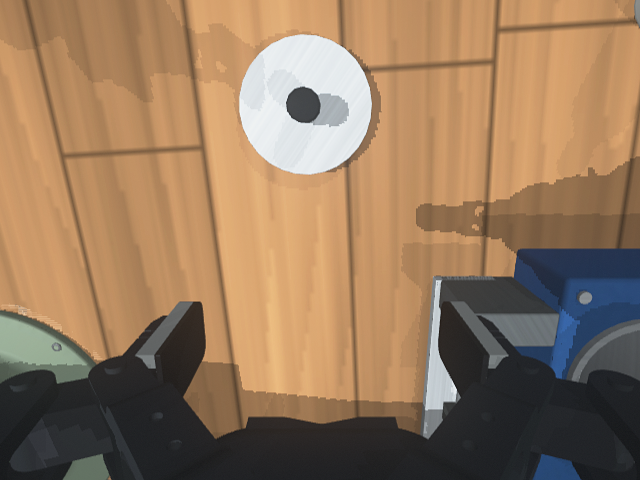

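Run:
```python
from h import *
import pickle
f=pickle.load(open("w2.pkl","rb")); o=np.array([-1.35,-4.4])
for off in (0,o):
    print(onz(f,np.array([305,103.7])-off,.018).round(4),onz(f,np.array([303,105.])-off,.063).round(4))
c=-np.array(f["R"]).T@f["t"]; print(c, "fwd",f["R"][2])
# where TCP projects
for z in (0,.0187,.04): print(proj(f,[.3746,.2242,.2306+z]))
```

```text
[0.3665 0.3132 0.018 ] [0.3666 0.3098 0.063 ]
[0.3674 0.3096 0.018 ] [0.3674 0.3066 0.063 ]
[0.37954684 0.29267822 0.37282315] fwd [-0.0167502  -0.27081364 -0.96248605]
[319.45980214 308.57325185]
[319.17285884 332.24541947]
[318.73848633 368.08015887]
```

```bash
python3 -m handwheel '[[0.85,-0.13,0.9,0,0,0],[0.85,-0.13,0.9,0,0,0],[0.85,-0.13,0.9,0,0,0],[0.85,-0.13,0.9,0,0,0],[0,0,0.6,0,0,0],[0,0,0,0,0,0]]'
python3 - <<'E'
from h import *
import pickle
f=bot.grab_frame("wrist"); cv2.imwrite("pics/w3.png",f["pixels"]); pickle.dump(f,open("w3.pkl","wb"))
print(bot.observe()["position"],proj(f,[.3665,.310,.063]),proj(f,[.3665,.310,.018]))
E
```

```text
clock: 7.38
position: [0.3676, 0.3079, 0.1259]
tool_rot: [-3.141, 0.001, 1.509]
force: [-0.5, -1.2, 0.4]
grip_width: 0.0852
[0.36784135 0.30820384 0.12655619] [317.71286929 254.12464577] [318.31959779 232.87809526]
```

View pics/w3.png

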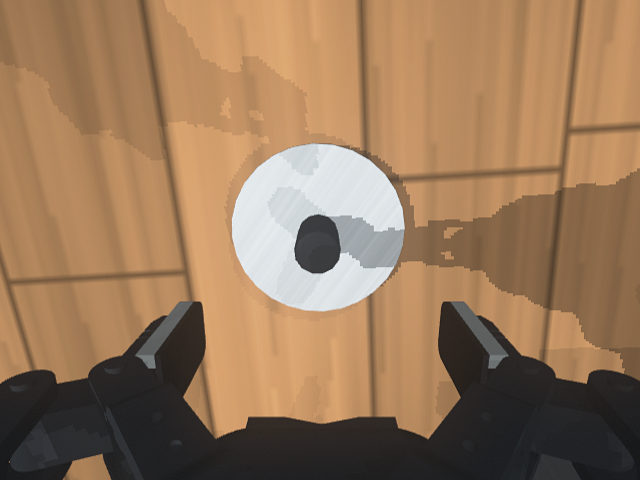

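Run:
```python
from h import *
import pickle
f=pickle.load(open("w3.pkl","rb")); s=bot.observe()
from scipy.spatial.transform import Rotation as Ro
R=Ro.from_euler('xyz',s["tool_rot"]).as_matrix(); p=s["position"]
for z in (0,-.013):
  for y in (-.0428,.0428):
    print(z,y,[proj(f,p+R@[x,y,z]).round(1) for x in (.011,0,-.011)])
print(onz(f,[318,227.5],.018))
cv2.imwrite("pics/w3z.png",cv2.resize(f["pixels"][290:390,120:220],None,fx=5,fy=5))
```

```text
0 -0.0428 [array([208.7, 282.4]), array([210.9, 308.5]), array([213. , 333.7])]
0 0.0428 [array([431.2, 282.2]), array([429.1, 308.3]), array([427. , 333.5])]
-0.013 -0.0428 [array([198.6, 296.3]), array([201.2, 324.5]), array([203.7, 351.4])]
-0.013 0.0428 [array([441. , 296.1]), array([438.5, 324.2]), array([436.2, 351.2])]
[0.36652637 0.31364314 0.018     ]
```

View pics/w3z.png

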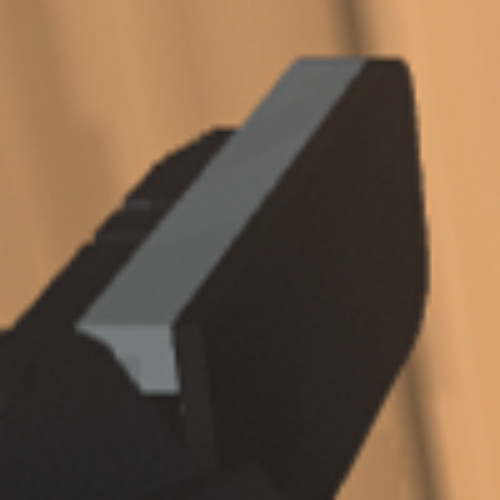

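```bash
python3 -m handwheel '[[0.15,-0.05,0.8,0,0,0],[0,0,0.8,0,0,0],[0,0,0.8,0,0,0],[0,0,0.8,0,0,0],[0,0,0.5,0,0,0],[0,0,0.3,0,0,0],[0,0,0,0,0,0]]' && python3 -m handwheel '[[0,0,0,0,0,0],[0,0,0,0,0,0],[0,0,0,0,0,0],[0,0,0,0,0,0],[0,0,0,0,0,0],[0,0,0,0,0,0],[0,0,0,0,0,0],[0,0,0,0,0,0]]' 1 35
```

```text
clock: 8.3
position: [0.3664, 0.313, 0.0264]
tool_rot: [3.141, 0.0, 1.51]
force: [0.2, 0.5, 0.0]
grip_width: 0.0853
clock: 9.3
position: [0.3664, 0.3132, 0.0266]
tool_rot: [3.141, -0.0, 1.511]
force: [-0.7, -1.1, 5.7]
grip_width: 0.025
```

```bash
python3 -m handwheel '[[0,0,-0.3,0,0,0],[0,0,-0.6,0,0,0],[0,0,-1,0,0,0],[0,0,-1,0,0,0],[0,0,-1,0,0,0],[0,0,-1,0,0,0],[0,0,-1,0,0,0],[0,0,-1,0,0,0]]'
python3 - <<'E'
from h import *
import pickle
f=bot.grab_frame("wrist"); cv2.imwrite("pics/w4.png",f["pixels"]); pickle.dump(f,open("w4.pkl","wb"))
print(bot.observe())
E
```

```text
clock: 10.3
position: [0.366, 0.313, 0.2006]
tool_rot: [3.141, -0.0, 1.511]
force: [0.6, -1.2, -2.1]
grip_width: 0.0249
{'clock': 10.35, 'qpos': array([-0.27156473,  0.40561928, -0.7133569 ,  1.97110704,  0.34219774,
        0.88238986, -1.22473901]), 'qd': array([-0.02144981,  0.02938672,  0.01736873,  0.0231867 ,  0.05462768,
       -0.0790456 , -0.04942701]), 'joint_efforts': array([ -0.41921379, -51.87515974,  -5.57224631, -23.54631364,
         0.84654093,  -0.93827941,  -0.80728339]), 'position': array([0.36665966, 0.31397398, 0.2032404 ]), 'tool_rot': array([ 3.13892607e+00, -2.38944850e-03,  1.51104184e+00]), 'force': array([0.95762279, 1.44169381, 4.35147206]), 'moment': array([ 0.17178944, -0.12775282, -0.02517335]), 'grip_width': 0.0250364388081971}
```

View pics/w4.png

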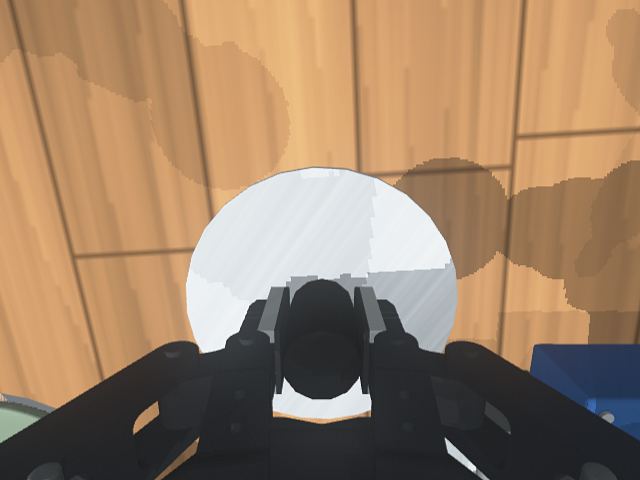

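Run:
```python
from h import *
import pickle
from scipy.optimize import least_squares
from scipy.spatial.transform import Rotation as Ro
f=pickle.load(open("w4.pkl","rb")); s=bot.observe(); p=s["position"]
g=f["pixels"].astype(int)
# disc edge: saturation low vs wood; scan radially
h=cv2.cvtColor(f["pixels"],cv2.COLOR_BGR2HSV); c=np.array([322.,290.]); pts=[]
for a in np.radians(list(range(185,356,5))):
    d=np.array([np.cos(a),np.sin(a)])
    for r in np.arange(90,170,.5):
        u=c+d*r; q=h[int(round(u[1])),int(round(u[0]))]
        if q[1]>60 and q[2]>40: pts.append(u-d*.25); break
pts=np.array(pts); print(len(pts),pts[::6].round(0).tolist())
for zf in (True,False):
    def res(x):
        z=p[2]-.0085 if zf else x[2]
        return [ (np.hypot(*(onz(f,u,z)[:2]-x[:2]))-.057)*1000 for u in pts]
    r=least_squares(res,[p[0],p[1],p[2]-.0085],loss='soft_l1'); x=r.x
    print("disc centre",x.round(4),"rms",np.sqrt(np.mean(np.square(res(x)))),"minus TCP",(x-p).round(4))
```

```text
35 [[186.0, 278.0], [215.0, 215.0], [269.0, 176.0], [333.0, 168.0], [394.0, 187.0], [441.0, 234.0]]
disc centre [0.3666 0.3102 0.1947] rms 0.5893263008514183 minus TCP [-0.     -0.0038 -0.0085]
disc centre [0.3666 0.3101 0.1901] rms 0.20438640973835764 minus TCP [-0.0001 -0.0039 -0.0131]
```

```bash
python3 -m handwheel '[[-0.4,0.36,-0.3,0,0,0],[-0.7,0.6,-0.3,0,0,0],[-0.9,0.8,-0.3,0,0,0],[-0.9,0.8,-0.3,0,0,0],[-0.9,0.8,-0.3,0,0,0],[-0.9,0.8,-0.3,0,0,0],[-0.9,0.8,-0.3,0,0,0],[-0.9,0.8,-0.3,0,0,0]]' && python3 -m handwheel '[[-0.9,0.8,-0.2,0,0,0],[-0.9,0.8,-0.2,0,0,0],[-0.9,0.8,0,0,0,0],[-0.9,0.8,0,0,0,0],[-0.9,0.8,0,0,0,0],[-0.9,0.8,0,0,0,0],[-0.7,0.6,0,0,0,0],[-0.4,0.4,0,0,0,0]]'
```

```text
clock: 11.35
position: [0.5004, 0.1414, 0.2597]
tool_rot: [3.142, -0.0, 1.511]
force: [0.5, 0.8, -1.1]
grip_width: 0.0255
clock: 12.35
position: [0.6354, -0.0295, 0.2692]
tool_rot: [-3.141, -0.0, 1.51]
force: [0.2, 0.7, -1.9]
grip_width: 0.0254
```

```bash
python3 -m handwheel '[[0,0,0,0,0,0],[0,0,0,0,0,0],[0,0,0,0,0,0]]'
python3 - <<'E'
from h import *
import pickle
s=bot.observe(); f=bot.grab_frame("wrist"); cv2.imwrite("pics/w5.png",f["pixels"]); pickle.dump((f,s),open("w5.pkl","wb"))
print(s["position"],s["qpos"],s["tool_rot"])
E
```

```text
clock: 12.72
position: [0.6349, -0.0278, 0.2691]
tool_rot: [3.142, -0.0, 1.512]
force: [-0.1, 0.5, -1.4]
grip_width: 0.0251
[ 0.63485865 -0.02778973  0.26905281] [ 0.33108828  0.55834515 -0.58787545  1.50508323  0.32371836  1.17633074
 -0.37071132] [ 3.14152705e+00 -1.77753559e-04  1.51169055e+00]
```

View pics/w5.png

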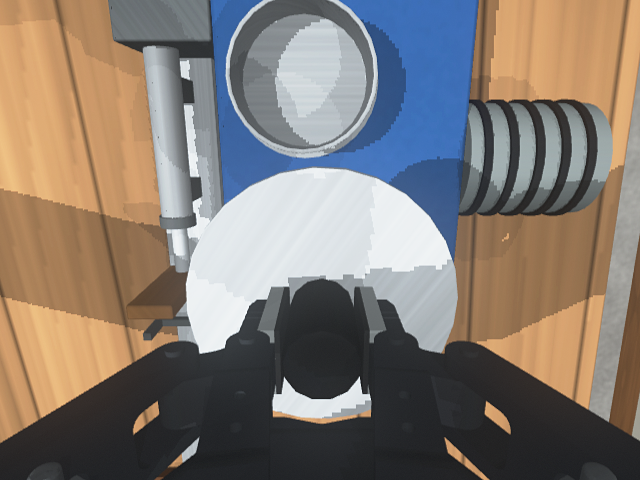

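Run:
```python
from h import *
import pickle
f,s=pickle.load(open("w5.pkl","rb"))
cv2.imwrite("pics/w5z.png",cv2.resize(f["pixels"][0:170,210:400],None,fx=3.5,fy=3.5,interpolation=cv2.INTER_CUBIC))
```

```text
(no output)
```

View pics/w5z.png

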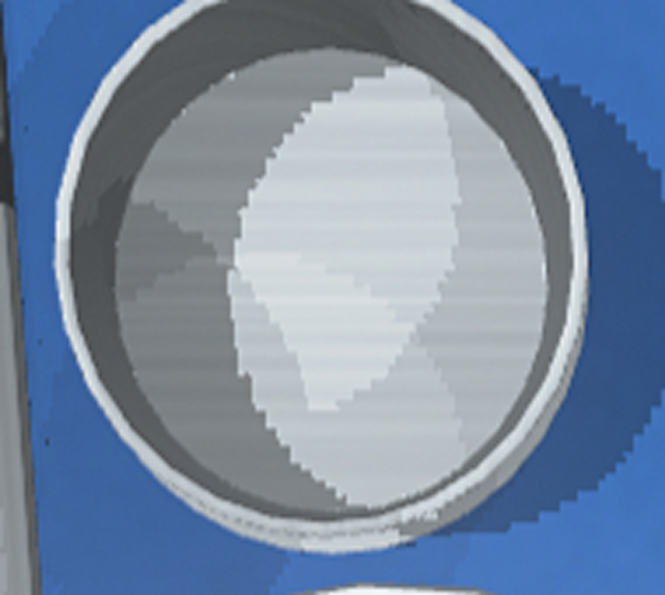

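```bash
cat > fit5.py <<'E'
from h import *
import pickle
from scipy.optimize import least_squares
f,s=pickle.load(open("w5.pkl","rb")); p=s["position"]
Z=lambda u,v:np.array([(u+.5)/3.5-.5+210,(v+.5)/3.5-.5])
inn=[Z(*a) for a in [(70,250),(573,250),(320,521),(95,360),(160,450),(235,505),(500,435),(550,350),(85,170),(120,100),(510,85),(555,165)]]
out=[Z(*a) for a in [(55,255),(587,230),(150,35),(490,30),(70,180),(565,140),(65,320),(100,410)]]
def fit(pts,z0,free):
    def res(x):
        z=x[2] if free else z0
        return [(np.hypot(*(onz(f,u,z)[:2]-x[:2]))-r)*1000 for u,r in pts]
    q=least_squares(res,[p[0],p[1],z0],loss='soft_l1'); return q.x,np.sqrt(np.mean(np.square(q.fun))),np.round(res(q.x),1)
P=[(u,.047) for u in inn]+[(u,.05) for u in out]
print("port fixed",fit(P,.135,0)); print("port free z",fit(P,.135,1)[:2])
print("inner only",fit(P[:12],.135,0)[0],"outer only",fit(P[12:],.135,0)[0])
h=cv2.cvtColor(f["pixels"],cv2.COLOR_BGR2HSV); c=np.array([322.,290.]); pts=[]
for a in np.radians(list(range(185,356,5))):
    d=np.array([np.cos(a),np.sin(a)])
    for r in np.arange(90,170,.5):
        u=c+d*r; q=h[int(round(u[1])),int(round(u[0]))]
        if q[1]>60 and q[2]>40: pts.append((u-d*.25,.057)); break
print(len(pts))
for fr in (0,1):
    x,e,_=fit(pts,p[2]-.0085,fr); print("disc",x,e,x-p)
E
python3 fit5.py; python3 fit2.py | tail -3
```

```text
port fixed (array([0.62913011, 0.07384036, 0.135     ]), np.float64(0.9467473827177094), array([-0. , -0.4, -0.8, -0.6, -1.3, -0.4, -1.9, -1.8, -0.6, -1.1, -1.2,
       -0.9, -0.2, -0.6, -0.9, -0.2, -1.5, -0.7, -0.5, -0.1]))
port free z (array([0.62878042, 0.07450032, 0.1304826 ]), np.float64(0.516434591972519))
inner only [0.62887185 0.07451288 0.135     ] outer only [0.62943059 0.07282802 0.135     ]
31
disc [ 0.63478681 -0.03037257  0.26055281] 2.833472809424795 [-7.18323991e-05 -2.58284096e-03 -8.50000000e-03]
disc [ 0.63319027 -0.02949315  0.27078212] 1.962828442746063 [-0.00166838 -0.00170341  0.00172932]
port [0.6306 0.0716 0.135 ]
paddle [ 0.5007 -0.091   0.11  ]
target [ 0.4966 -0.1611  0.11  ]
```

```bash
python3 -m handwheel '[[0.4,-0.05,0,0,0,0],[0.8,-0.09,0,0,0,0],[0.8,-0.09,0.4,0,0,0],[0.8,-0.09,0.6,0,0,0],[0.8,-0.09,0.8,0,0,0],[0.51,-0.06,0.8,0,0,0],[0,0,0.8,0,0,0],[0,0,0.3,0,0,0]]' && python3 -m handwheel '[[0,0,0,0,0,0],[0,0,0,0,0,0]]'
python3 - <<'E'
from h import *
import pickle
s=bot.observe(); t=bot.grab_frame("top"); d=bot.grab_frame("side"); pickle.dump((t,d,s),open("h6.pkl","wb"))
print(s["position"],s["qpos"].round(2))
a=cv2.resize(t["pixels"][130:280,220:370],None,fx=4,fy=4,interpolation=cv2.INTER_CUBIC); b=cv2.resize(d["pixels"][140:290,180:380],None,fx=4,fy=4,interpolation=cv2.INTER_CUBIC)
cv2.imwrite("pics/t6.png",a); cv2.imwrite("pics/s6.png",b)
E
```

```text
clock: 13.78
position: [0.6292, 0.0739, 0.1747]
tool_rot: [-3.14, 0.001, 1.51]
force: [0.5, -0.8, -1.5]
grip_width: 0.0246
clock: 14.02
position: [0.6301, 0.0742, 0.1769]
tool_rot: [3.141, -0.0, 1.51]
force: [-0.1, 0.4, -1.1]
grip_width: 0.0254
[0.6300665  0.07416865 0.17694383] [ 0.16  0.65 -0.57  1.61  0.39  1.   -0.59]
```

View pics/t6.png

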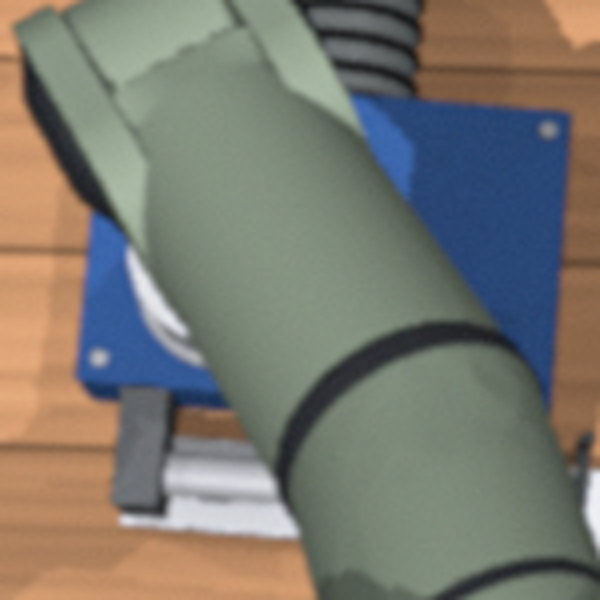

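View pics/s6.png

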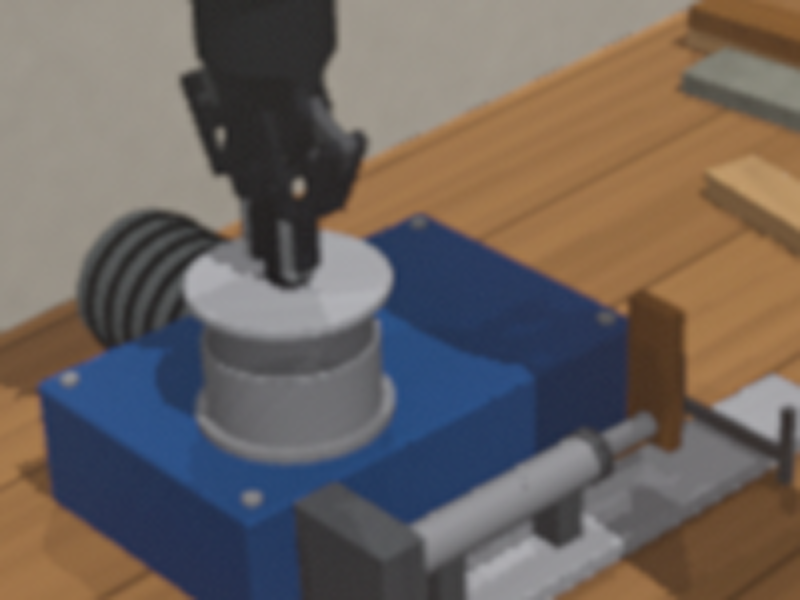

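Run:
```python
from h import *
import pickle
t,d,s=pickle.load(open("h6.pkl","rb")); p=s["position"]
def circ(c,r,z):
    P=np.array([(proj(d,(c[0]+r*np.cos(a),c[1]+r*np.sin(a),z))-(180,140)+.5)*4-.5 for a in np.linspace(0,6.283,120)]); return P.min(0).round(1),P.max(0).round(1)
c=p[:2]
for n,cc,r,z in (("disc top",c,.057,p[2]-.0085),("disc bot",c,.057,p[2]-.0145),("rim in",c,.047,.135),("rim out",c,.05,.135)): print(n,*circ(cc,r,z))
print((proj(d,[*c,.135])-proj(d,[c[0]+.01*d["R"][2][0],c[1]+.01*d["R"][2][1],.135]))*4)
b=cv2.resize(d["pixels"][185:250,220:285],None,fx=9,fy=9,interpolation=cv2.INTER_CUBIC); cv2.imwrite("pics/s6z.png",b)
```

```text
disc top [180.7 228.5] [388.3 331.4]
disc bot [181.7 237.7] [388.8 341. ]
rim in [204.1 288. ] [373.  374.7]
rim out [198.7 285.4] [378.4 377.7]
[-1.28484996  7.77123092]
```

View pics/s6z.png

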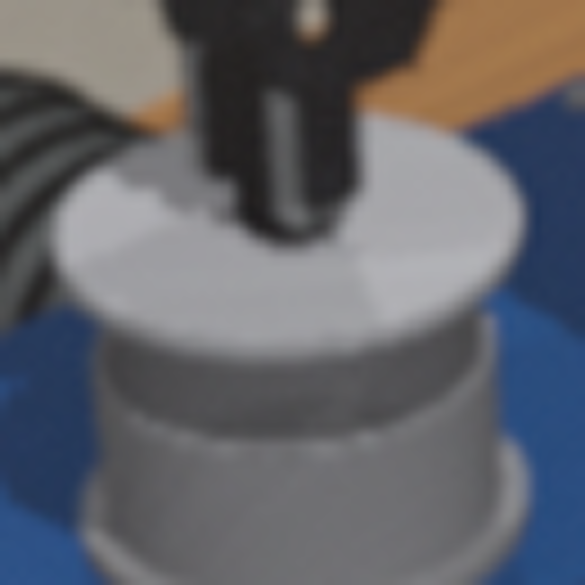

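```bash
python3 -m handwheel '[[0,0,0.2,0,0,0],[0,0,0.2,0,0,0],[0,0,0.2,0,0,0],[0,0,0.15,0,0,0],[0,0,0,0,0,0]]'; python3 -m handwheel '[[0,0,0.1,0,0,0],[0,0,0.1,0,0,0],[0,0,0,0,0,0]]'
```

```text
clock: 14.75
position: [0.6295, 0.0746, 0.1572]
tool_rot: [-3.141, 0.0, 1.511]
force: [0.4, -0.2, -1.3]
grip_width: 0.025
clock: 15.12
position: [0.6295, 0.0746, 0.1523]
tool_rot: [-3.141, 0.0, 1.511]
force: [0.6, 1.3, -1.5]
grip_width: 0.0247
```

```bash
python3 -m handwheel '[[0,0,0.06,0,0,0],[0,0,0.06,0,0,0],[0,0,0,0,0,0]]'
python3 - <<'E'
from h import *
d=bot.grab_frame("side")
cv2.imwrite("pics/s7.png",cv2.resize(d["pixels"][185:250,220:285],None,fx=9,fy=9,interpolation=cv2.INTER_CUBIC))
E
```

```text
clock: 15.5
position: [0.6297, 0.0747, 0.1497]
tool_rot: [3.141, -0.0, 1.511]
force: [-0.7, 1.1, 1.5]
grip_width: 0.0248
```

View pics/s7.png

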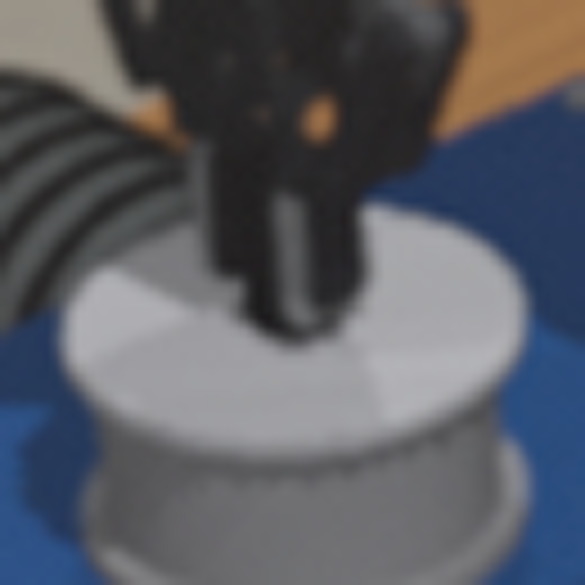

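```bash
python3 -m handwheel '[[0,0,0.04,0,0,0],[0,0,0.04,0,0,0],[0,0,0,0,0,0]]'
```

```text
clock: 15.92
position: [0.6298, 0.0747, 0.1495]
tool_rot: [3.141, 0.0, 1.51]
force: [-13.0, -2.1, 30.3]
grip_width: 0.0247
```

```bash
python3 -m handwheel '[[0,0,-0.06,0,0,0],[0,0,0,0,0,0]]'; python3 -m handwheel '[[0,0,0,0,0,0],[0,0,0,0,0,0],[0,0,0,0,0,0],[0,0,0,0,0,0],[0,0,0,0,0,0]]' 0.2
python3 - <<'E'
from h import *
d=bot.grab_frame("side")
cv2.imwrite("pics/s8.png",cv2.resize(d["pixels"][185:250,220:285],None,fx=9,fy=9,interpolation=cv2.INTER_CUBIC))
E
```

```text
clock: 16.18
position: [0.6297, 0.0747, 0.1496]
tool_rot: [3.141, 0.0, 1.511]
force: [-5.6, 0.2, 11.9]
grip_width: 0.0255
clock: 16.8
position: [0.6297, 0.0746, 0.149]
tool_rot: [-3.142, -0.0, 1.511]
force: [0.0, -0.0, -1.1]
grip_width: 0.0343
```

View pics/s8.png

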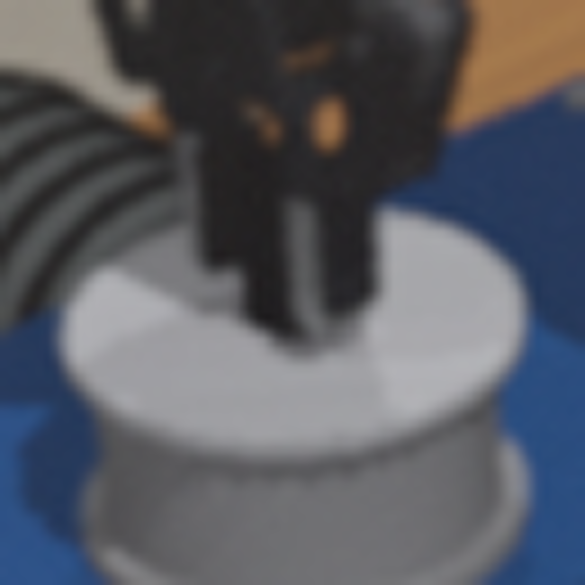

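```bash
python3 -m handwheel '[[0,0,-0.2,0,0,0],[0,0,-0.5,0,0,0],[0,0,-0.8,0,0,0],[0,0,-1,0,0,0],[0,0,-1,0,0,0],[-0.5,0,-1,0,0,0],[-1,0,-0.5,0,0,0.0278],[-1,0,0,0,0,0.0278]]' -1
python3 - <<'E'
from h import *
print(bot.observe()["qpos"].round(2),bot.observe()["position"])
d=bot.grab_frame("side"); w=bot.grab_frame("wrist")
cv2.imwrite("pics/s9.png",cv2.resize(d["pixels"][150:280,180:360],None,fx=4,fy=4,interpolation=cv2.INTER_CUBIC)); cv2.imwrite("pics/w9.png",w["pixels"])
import pickle; pickle.dump((d,w),open("f9.pkl","wb"))
E
```

```text
clock: 17.85
position: [0.6221, 0.0124, 0.2767]
tool_rot: [3.139, -0.002, 1.156]
force: [0.4, 0.4, -0.4]
grip_width: 0.0857
[ 0.23  0.51 -0.52  1.54  0.27  1.16 -0.75] [0.62205301 0.01241132 0.27666719]
```

View pics/s9.png

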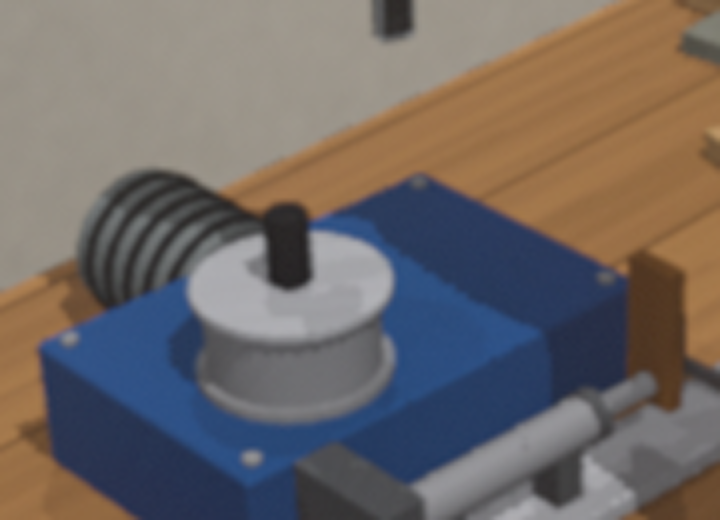

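View pics/w9.png

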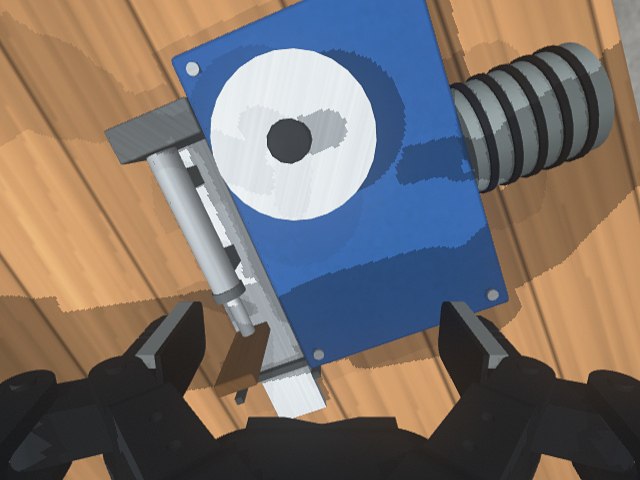

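```bash
python3 -m handwheel '[[0,0,0,0,0,0.0276],[0,0,0,0,0,0.0276],[0,0,0,0,0,0.0276],[0,0,0,0,0,0.0276],[0,0,0,0,0,0.0276],[0,0,0,0,0,0.0276],[0,0,0,0,0,0.0276],[0,0,0,0,0,0]]'; python3 -c "
from workcell import bot
print(bot.observe()['qpos'].round(2))"
```

```text
clock: 18.95
position: [0.6217, 0.0137, 0.275]
tool_rot: [-3.141, -0.001, -0.05]
force: [0.3, 0.5, -0.0]
grip_width: 0.0858
[ 0.05  0.48 -0.25  1.55  0.13  1.12 -1.84]
```

```bash
python3 -m handwheel '[[-0.8,0.74,0,0,0,0.001],[-0.8,0.74,0,0,0,0.0005],[-0.8,0.74,0,0,0,0],[-0.8,0.74,0.2,0,0,0],[-0.8,0.74,0.2,0,0,0],[-0.78,0.74,0.2,0,0,0],[0,0,0,0,0,0],[0,0,0,0,0,0]]'
python3 - <<'E'
from h import *
import pickle
s=bot.observe(); w=bot.grab_frame("wrist"); cv2.imwrite("pics/w10.png",w["pixels"]); pickle.dump((w,s),open("w10.pkl","wb"))
print(s["qpos"].round(2),s["position"],s["tool_rot"])
for X in ([.5007,-.091,.135],[.4966,-.1611,.135]): print(proj(w,X))
E
```

```text
clock: 19.95
position: [0.4962, -0.0902, 0.2596]
tool_rot: [-3.141, -0.001, -0.058]
force: [0.6, 0.7, -0.2]
grip_width: 0.0855
[ 0.25  0.3  -0.23  1.87  0.08  0.98 -1.65] [ 0.49622207 -0.09021774  0.25957494] [-3.14133688e+00 -8.93270942e-04 -5.84552035e-02]
[322.08870162 225.20938114]
[422.98712513 225.08609219]
```

View pics/w10.png

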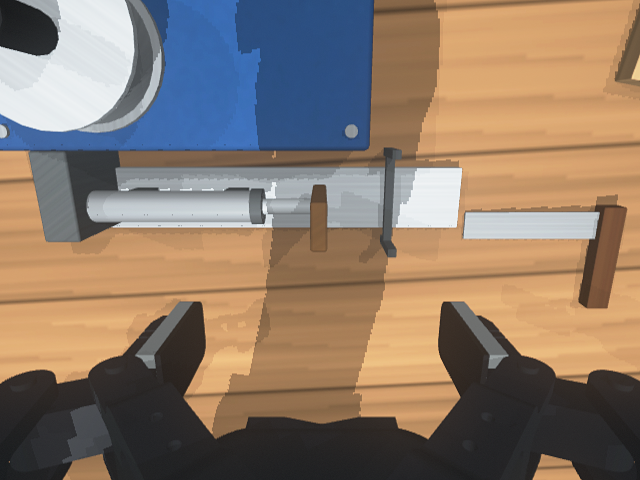

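Run:
```python
from h import *
import pickle
w,s=pickle.load(open("w10.pkl","rb"))
cv2.imwrite("pics/w10z.png",cv2.resize(w["pixels"][140:265,290:430],None,fx=5,fy=4.8*1.0,interpolation=cv2.INTER_CUBIC))
```

```text
(no output)
```

View pics/w10z.png

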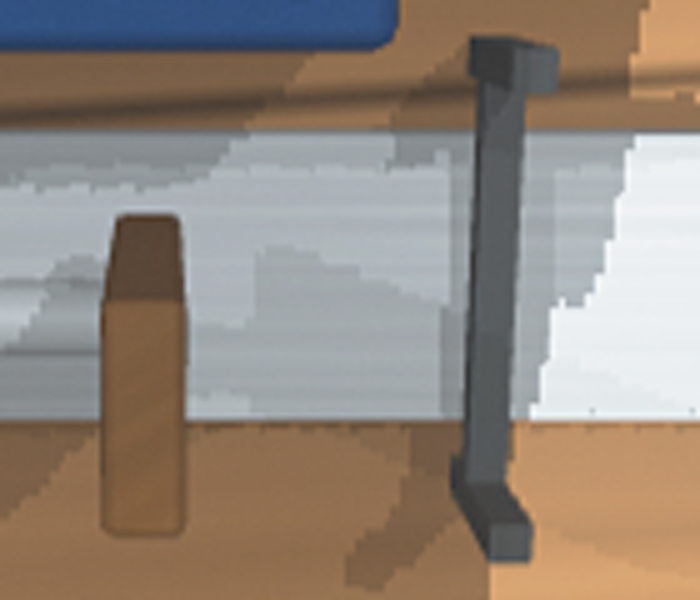

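Run:
```python
from h import *
import pickle
w,s=pickle.load(open("w10.pkl","rb")); yaw=-.0585
u=np.array([np.cos(yaw),np.sin(yaw)]); v=np.array([-np.sin(yaw),np.cos(yaw)])
P=onz(w,[318.9,227.1],.135);A=onz(w,[391.9,252.9],.052);B=onz(w,[397.4,154],.052)
print(P,A,B,"fin dir",np.arctan2(*(-(B-A)[:2][::-1]*[1,-1]).tolist()[::1]), (B-A)@np.r_[u,0],(B-A)@np.r_[v,0])
print("rail dist paddle->saddle",((A+B)/2-P)[:2]@v, "across",((A+B)/2-P)[:2]@u, "tcp", (s["position"]-P)[:2]@v,(s["position"]-P)[:2]@u)
```

```text
[ 0.49948003 -0.08870162  0.135     ] [ 0.45029078 -0.153239    0.052     ] [ 0.54023569 -0.15905602  0.052     ] fin dir 0.06458320125243622 0.09013114536815403 -0.0005482926596553864
rail dist paddle->saddle -0.06757704736216386 across -0.0002662409906828353 tcp -0.0017040061051961238 -0.003163738256948294
```

```bash
python3 -m handwheel '[[0.12,-0.07,0.9,0,0,0],[0,0,0.9,0,0,0],[0,0,0.9,0,0,0],[0,0,0.9,0,0,0],[0,0,0.9,0,0,0],[0,0,0.9,0,0,0],[0,0,0.8,0,0,0],[0,0,0.55,0,0,0]]'; python3 -m handwheel '[[0,0,0,0,0,0],[0,0,0,0,0,0]]'
```

```text
clock: 21.0
position: [0.4991, -0.0885, 0.0895]
tool_rot: [-3.141, 0.0, -0.06]
force: [0.4, 0.1, -0.2]
grip_width: 0.0853
clock: 21.25
position: [0.4992, -0.0891, 0.0909]
tool_rot: [-3.142, -0.001, -0.062]
force: [-0.4, 0.3, 0.3]
grip_width: 0.0854
```

```bash
python3 -m handwheel '[[0,0,0,0,0,0],[0,0,0,0,0,0],[0,0,0,0,0,0],[0,0,0,0,0,0],[0,0,0,0,0,0],[0,0,0,0,0,0],[0,0,0,0,0,0],[0,0,0,0,0,0]]' 1 70;  python3 - <<'E'
from h import *
w=bot.grab_frame("wrist"); cv2.imwrite("pics/w11.png",w["pixels"])
E
```

```text
clock: 22.25
position: [0.4988, -0.0886, 0.0905]
tool_rot: [-3.141, -0.0, -0.061]
force: [-1.6, 3.3, 5.2]
grip_width: 0.011
```

View pics/w11.png

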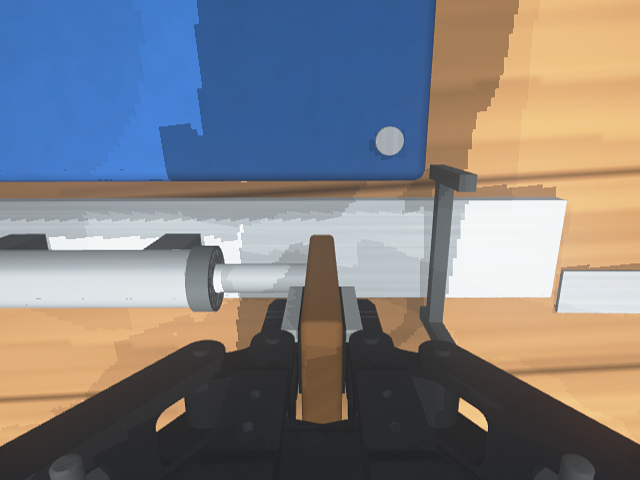

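```bash
python3 -m handwheel '[[0,0.25,0,0,0,0],[0,0.5,0,0,0,0],[0,0.5,0,0,0,0],[0,0.5,0,0,0,0],[0,0.5,0,0,0,0],[0,0.35,0,0,0,0],[0,0.15,0,0,0,0],[0,0,0,0,0,0]]'
python3 - <<'E'
from h import *
import pickle
s=bot.observe(); w=bot.grab_frame("wrist"); d=bot.grab_frame("side");t=bot.grab_frame("top"); cv2.imwrite("pics/w12.png",w["pixels"])
cv2.imwrite("pics/s12.png",cv2.resize(d["pixels"][190:280,310:430],None,fx=6,fy=6,interpolation=cv2.INTER_CUBIC))
cv2.imwrite("pics/t12.png",cv2.resize(t["pixels"][200:300,300:420],None,fx=6,fy=6,interpolation=cv2.INTER_CUBIC))
pickle.dump((w,d,t,s),open("f12.pkl","wb")); print(s["position"],s["force"],s["tool_rot"])
E
```

```text
clock: 23.3
position: [0.4948, -0.157, 0.0905]
tool_rot: [-3.141, -0.001, -0.061]
force: [0.1, 8.2, 5.7]
grip_width: 0.0111
[ 0.49483241 -0.15698291  0.09052138] [0.14886913 8.17605607 5.68649077] [-3.14057362e+00 -5.01950944e-04 -6.13155595e-02]
```

View pics/w12.png

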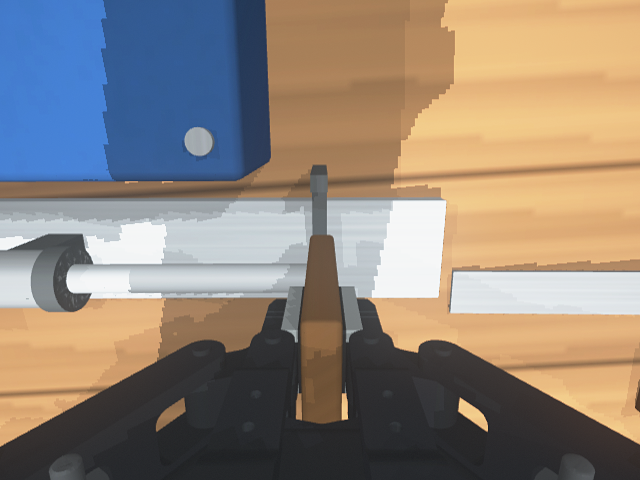

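View pics/s12.png

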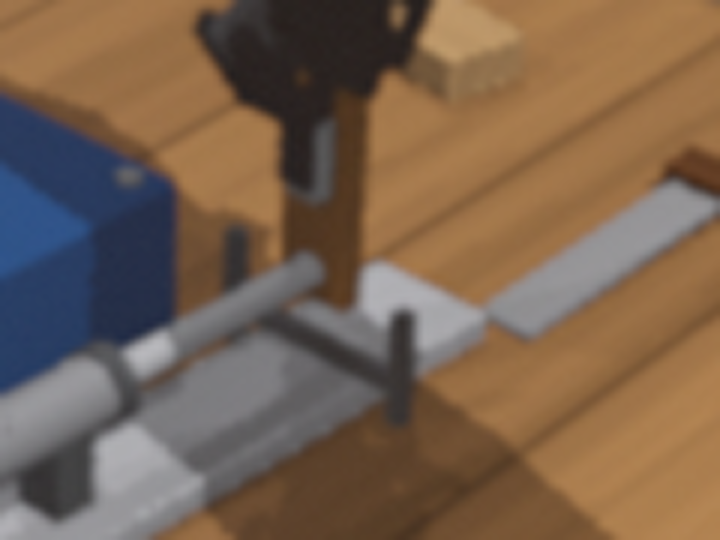

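View pics/t12.png

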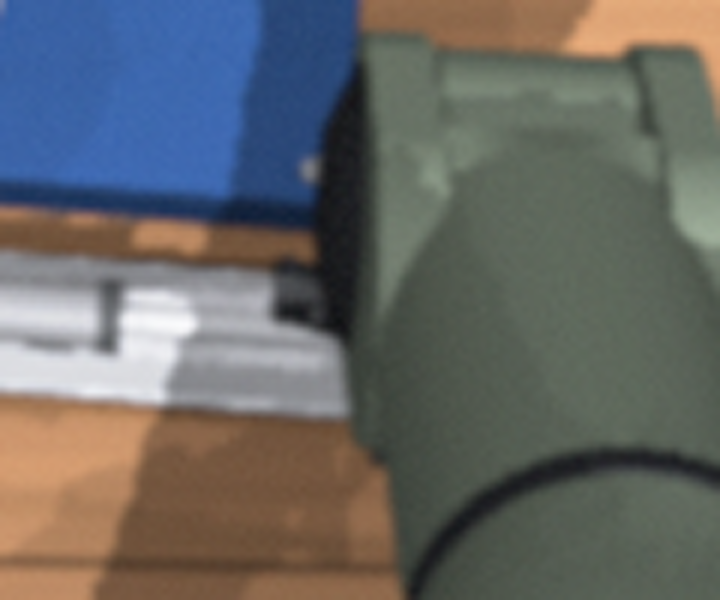

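```bash
python3 -m handwheel '[[0,-0.04,0,0,0,0],[0,0,0,0,0,0],[0,0,0,0,0,0],[0,0,0,0,0,0],[0,0,0,0,0,0]]'
python3 - <<'E'
from h import *
s=bot.observe(); d=bot.grab_frame("side"); w=bot.grab_frame("wrist")
cv2.imwrite("pics/s13.png",d["pixels"]); yaw=-.0585; v=np.array([-np.sin(yaw),np.cos(yaw)])
cv2.imwrite("pics/w13z.png",cv2.resize(w["pixels"][150:330,270:370],None,fx=3.3,fy=3.3))
A=onz(w,[319.3,168],.052); print(s["position"],s["force"],"fin",A,"tcp-fin along rail",(s["position"]-A)[:2]@v)
E
```

```text
clock: 24.08
position: [0.4949, -0.1555, 0.0905]
tool_rot: [-3.14, -0.0, -0.061]
force: [-0.3, 8.2, 5.3]
grip_width: 0.0111
[ 0.49490025 -0.15547645  0.09050385] [-0.25385653  8.21529786  5.33520494] fin [ 0.54688848 -0.1577776   0.052     ] tcp-fin along rail -0.00074236619455196
```

View pics/s13.png

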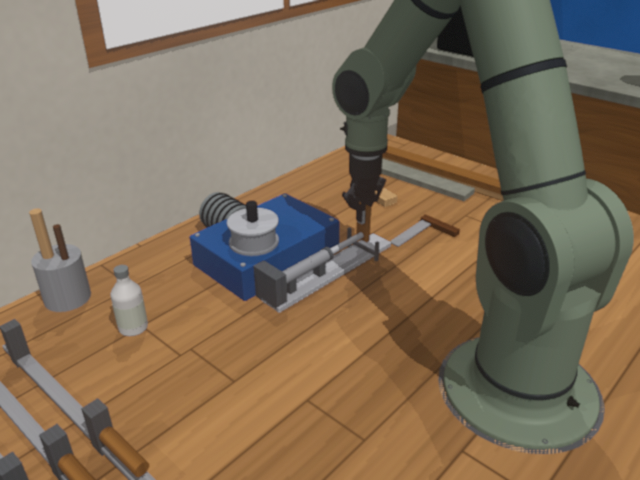

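View pics/w13z.png

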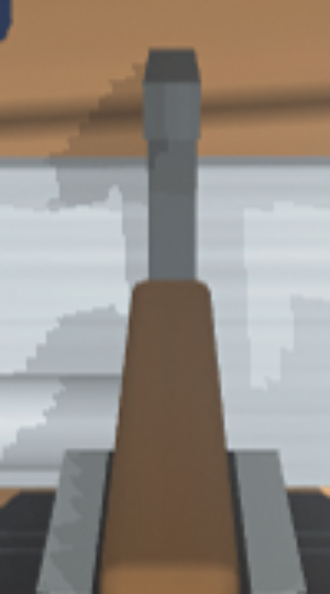

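The close-up shows the far fin (column 172) directly in line with the paddle (centre 171). The side view shows the cover seated at (252,230) and the bystanders where they were. I'm handing in now.

```bash
python3 -c "
from workcell import bot
print(bot.job_done()); s=bot.observe(); print(s['clock'],s['position'],s['force'],s['grip_width'])"
```

```text
the job is handed in; nothing more can be done
None
the job is handed in; nothing more can be done
```

I set the cover on the port by its knob and let go of it. I then pulled the paddle out about 67 mm and handed in at about 24 s of the 58 s, with the gripper still closed on it at 70 N. No verdict was reported.

**Cover:** In the side view it sat level on the port, with the plug inside the bore. While seating it, I briefly pressed down with about 30 N, then backed off and opened the fingers with no force left on it.

**Paddle:** In the last wrist picture the far fin lined up with the paddle's centre. The calculation put the paddle about 1 mm from the saddle's mid-plane. The fingers were pulling against about 8 N, which matches the spring at that distance.

**Bystanders:** In the last side picture the glue bottle, offcut and try square looked to be where they started. I checked this by eye only.

**Disagreements:**
- The wrist camera estimates differed by 2–4 mm between views, both for where the cover sat in the grip and for the port's position. I took middle values, and the plug went in without side force.
- Two estimates of the pull distance, 67.6 and 70.2 mm, also differed. The final position follows the last direct view instead.
- The top camera was blocked by the arm and gave no extra check at the end.

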